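# Stand the fallen splash guard up in front of the flash-point tester

## Task

The splash guard has fallen over in front of the tester. Without picking it up or gripping it, push on its upright foot with the fingertips to tip it over its bent edge until it stands on its foot again, then push it along the worktop towards the tester until the front edge of the foot lies flush along the front of the cup platform, with the whole foot in front of the platform. The bend stays down on the worktop throughout, and the bottle, beaker and vial are left where they are.

Things in the scene. Friction and masses are not known exactly. Their poses are not given: they have to be found in the camera images.
- guard: Loose L-shaped splash guard 180 mm wide, 0.45-0.7 kg: dark steel foot plate 100 x 6 mm and framed clear panel 120 x 5 mm, square along one bend. Origin: mid-width on the bend's outer edge. Panel runs along -x (outer face z = 0), foot along +z (sole x = 0), thicknesses inward; y along the bend. Starts on the panel's outer face: z up, sole facing the tester. Stands when turned 90 deg about its +y.
- foot_left (a point): Corner of the foot's free edge (farthest from the bend), on the sole, at the guard's +y end: 100 mm high while the guard lies, at worktop level when it stands. The guard's mass centre is about 26 mm from the sole and 31 mm from the panel's outer face: tipped past about 40 deg it falls onto its foot by itself.
- foot_right (a point): The same corner at the guard's -y end.
- tester: Fixed flash-point tester. Origin: worktop level, middle of the front face (plane x = 0) of its low white cup platform, 280 mm wide (y), 63 mm high, 240 mm deep, steel top, brass cup up to 127 mm high. x points into it, away from the robot. Display tower 230 mm high at y = 142 to 342 mm. The guard's bend starts 140-190 mm before the front, within 30 mm of its middle and 0.25 rad of parallel.
- sample_bottle: Loose green glass jar with a white cap, 64 mm diameter, 130 mm high, standing on the +y side of the guard; to be left alone. Origin: centre of its underside.
- beaker: Loose steel beaker, 60 mm diameter, 70 mm high, standing on the -y side of the guard; to be left alone. Origin: centre of its underside.
- vial: Loose small amber bottle, 36 mm diameter, 75 mm high, standing on the -y side near the platform's corner; to be left alone. Origin: centre of its underside.
Mind the look-alikes: they are no part of the job. Of the things like the guard, leave any that is green or pink; of the rest the smaller one is meant.

How it is judged (in metres and radians):
At the end, for the whole second after the job is handed in: The guard stands at rest on its foot (sole down: bend and both foot corners within 5 mm of the worktop), both front corners of the foot within 7 mm of the plane of the platform's front face, and both within the platform's width (145 mm either side of its middle) (height (world z) of each of guard, foot_left, foot_right below 0.005 m and x of foot_left in the frame of tester between -0.007 and 0.005 m and x of foot_right in the frame of tester between -0.007 and 0.005 m and y of foot_left in the frame of tester below 0.145 m and y of foot_right in the frame of tester above -0.145 m and linear speed of guard below 0.01 m/s and angular speed of guard below 0.05 rad/s); the robot touches nothing.
It fails at once if the guard's bend is lifted more than 15 mm off the worktop (height (world z) of guard above 0.015 m).
It fails at once if the sample bottle is moved more than 20 mm or tipped (distance of sample_bottle from where it was at the start of the episode above 0.02 m or angle between sample_bottle's own z axis and vertical above 0.35 rad).
It fails at once if the beaker is moved more than 20 mm or tipped (distance of beaker from where it was at the start of the episode above 0.02 m or angle between beaker's own z axis and vertical above 0.35 rad).
It fails at once if the vial is moved more than 20 mm or tipped (distance of vial from where it was at the start of the episode above 0.02 m or angle between vial's own z axis and vertical above 0.35 rad).
It also fails if it takes over 54 s, if anything falls off the work surface, if the arm or the gripper's body presses on something with over 40 N, if the wrist force passes 120 N, or if a joint passes its speed limit or range.

## Robot

A 6-joint arm with a two-finger parallel gripper is mounted at the origin on the work surface. World frame = base frame: x ahead of the robot, y to its left, z up, the work surface at z = 0. Lengths are in mm, angles in rad, forces in N, time in s.
With the tool pointing down it reaches from about 350 to 775 mm from the base axis. Payload 7.3 kg.
Tool frame: the origin (TCP) lies on the front face of the gripper's body, between the roots of the fingers; the fingertips stand 66 mm ahead of it and the grasp point (between the pads) lies 47 mm ahead of it (bot.tip_extent is the distance from the TCP to the fingertips, in mm); z points along the fingers, y is the line along which they close (so a half turn about z gives the same grasp; the last joint's range is limited). The gripper opens to 92 mm and grips with 3 to 60 N. Pads are 19 mm wide; open, the fingers measure 130 mm over their backs; the gripper's body (75 mm by 190 mm) begins 47 mm behind the grasp point.
Start: joints at [1.178, 0.342, 1.524, -0, 1.275, -0.146], TCP at [128.24, 509.11, 292.241] pointing down, gripper open.
Joint ranges: [-2.53, 2.53], [-0.77, 2.02], [0.04, 2.7], [-1, 4.14], [0.28, 2.66], [-3.11, 3.11]. Speed limits (rad/s): [2.57, 2.57, 3.14, 3.14, 3.14, 3.14].

## Interface

Orientations are given as [roll, pitch, yaw] about the fixed x, y, z axes, in that order (R = Rz(yaw) Ry(pitch) Rx(roll)).
In Python, from plant import readout, viewer, order, bot gives the robot as it stands.
- The arm moves only by the shell command python3 -m creep 'ROWS'. ROWS is text: rows parted by semicolons, each of 7 numbers parted by spaces: the shift along the world's x, y, z in m, then the turn, a rotation vector about the world's x, y, z in rad, then the opening in per cent of the stroke, from 0 (shut) to 100 (fully open). A call has 1 to 8 rows; each row shifts and turns the commanded pose from where the row before left it; what a row does not reach is not made up. A row lasts 1/12 s, in which the tool goes at most 41.7 mm and 7.16 degrees, less where a joint would pass 70% of its speed; a pose out of reach is approached as far as the arm can. A call is refused whole if a number of a shift passes 0.0417 or a number of a turn 0.125, either way. A call with a gripper value outside its range is refused whole. The fingers move at their own pace and stop on an object; the grip force is fixed at half the most. Time passes only in rows, so rows that do not move let the fingers close. It gives the time, the measured TCP pose, the force, the opening and the grip force at its end, in the units of the state.
- readout.get_obs(): the state, without advancing time (a new reading comes with each control period).
- viewer.capture(name): name is "scene" or "side" or "wrist"; returns the picture (384x512x3 uint8, red, green, blue); there is no depth.
- viewer.camera_info(name): a dict with "fx", "fy", "cx", "cy" (pixels), "origin" and "rotation" of the camera in the world. Camera axes: x right, y up, looking along -z (the intrinsics and any distortion apply to the point x, -y, -z); pixel columns grow to the right and rows downward; lengths in mm; the calibration is good to about 2 mm. A picture is of the moment at which its call begins: read the wrist's pose just before it. camera_info takes no time and is no camera call; for the wrist camera it gives the pose at the moment of the call.
- order.close_job(): hands the job in; it is judged then, once.
The state is a dict: "time": time; "joint_positions": joint angles; "dq": joint speeds; "tau": joint torques, N m; "tool_pos": TCP position; "tcp_rot": TCP orientation; "contact_force": force on the tool from outside, world axes, zero at the start; "moment": the same for the moment, N m; "grip_width": finger opening in mm; "finger_force": force on a finger pad.
Only numpy, scipy, OpenCV 4.12 (cv2) and the standard library are available. Lean on these libraries where they do the work, as an engineer would, in place of code of your own. Each camera call takes 0.05 s, during which the arm holds its last target. There are 200 camera calls.

## Working session

There is one attempt and no reset: what is moved stays moved. The work goes in short steps, Python scripts to look and compute and a shell command to move; the robot and the scene stay as the last step left them, time stands still between calls to the robot, and variables do not carry over. Pictures are saved under pics/ and viewed, at most 10 in all, crops included, and the job is handed in when it is done.

```bash
mkdir -p pics; ls; python3 - <<'E'
from plant import readout, viewer, order, bot
import cv2,numpy as np
for n in ("scene","side"):
    im=viewer.capture(n); cv2.imwrite(f"pics/{n}0.png",im[:,:,::-1])
    print(n,viewer.camera_info(n))
print(readout.get_obs())
E
```

```text
pics
scene {'fx': 404.3033604782914, 'fy': 404.3033604782914, 'cx': 252.48215962573516, 'cy': 184.8514835284342, 'origin': array([1402.94975602,  -48.3269601 , 1028.93927783]), 'rotation': array([ 0.75857126, -0.0162141 ,  1.5303633 ])}
side {'fx': 380.6610938599806, 'fy': 380.6610938599806, 'cx': 254.2682611795027, 'cy': 191.34958578470605, 'origin': array([  141.4918725 , -1004.34111552,   749.09705942]), 'rotation': array([ 1.03903768,  0.00240844, -0.35641998])}
{'time': 0.1, 'joint_positions': array([ 1.17800147e+00,  3.42649320e-01,  1.52487448e+00,  3.08181675e-05,
        1.27538389e+00, -1.45991505e-01]), 'dq': array([ 0.00022729, -0.0026889 , -0.00140187, -0.00071635, -0.00107031,
        0.00037127]), 'tau': array([ 2.03183248e-03, -4.32007492e+01, -2.44692779e+01,  7.19808368e-02,
        5.25587308e-02, -5.27728321e-05]), 'tool_pos': array([128.13039242, 508.86648626, 291.63273979]), 'tcp_rot': array([-3.14029590e+00, -2.20459896e-04,  2.89478017e+00]), 'contact_force': array([ 0.68109354,  0.24853979, -0.55057347]), 'moment': array([ 0.00115559,  0.00338643, -0.01013681]), 'finger_force': 0.0, 'grip_width': 91.77035679028754}
```

View pics/scene0.png

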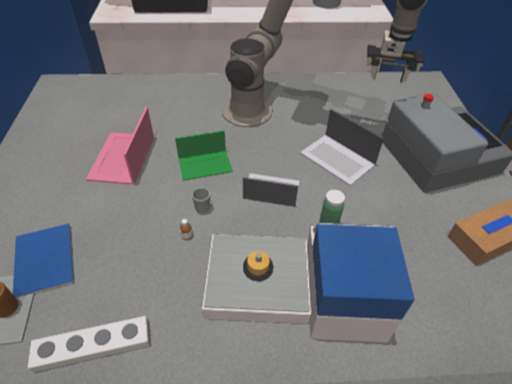

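View pics/side0.png

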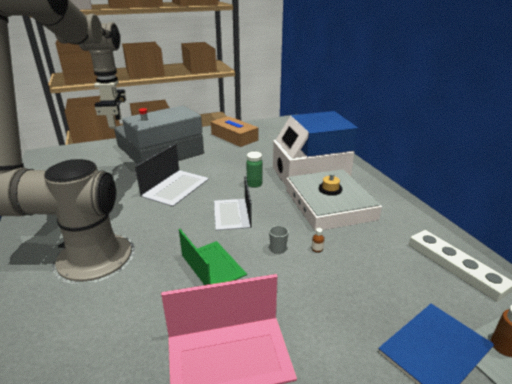

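Candidates in the scene picture are pink (120,150), green (205,158), a larger dark/white one (345,145), and a smaller dark/white one (270,190). I choose the smaller one, which stands in front of the tester between the bottle and the beaker. I'll check it in a close crop.

```bash
cat > h.py <<'E'
import numpy as np,cv2
from scipy.spatial.transform import Rotation as R
from plant import readout, viewer, order, bot
def cam(n):
    c=viewer.camera_info(n); return c,R.from_euler('xyz',c['rotation']).as_matrix(),np.array(c['origin'])
def ray(n,u,v):
    c,M,o=cam(n); return o,M@np.array([(u-c['cx'])/c['fx'],-(v-c['cy'])/c['fy'],-1])
def onz(n,u,v,z):
    o,d=ray(n,u,v); return o+d*(z-o[2])/d[2]
def px(n,p):
    c,M,o=cam(n); q=M.T@(np.array(p,float)-o); return np.array([c['cx']+c['fx']*q[0]/-q[2],c['cy']+c['fy']*q[1]/q[2]])
E
python3 - <<'E'
from h import *
a=cv2.imread('pics/scene0.png'); b=cv2.imread('pics/side0.png')
A=cv2.resize(a[160:330,170:340],(800,800)[:2] and (560,560),interpolation=cv2.INTER_CUBIC)
cv2.imwrite('pics/c.png',A)
B=cv2.resize(b[140:260,200:390],(798,504),interpolation=cv2.INTER_CUBIC); cv2.imwrite('pics/d.png',B)
print(px('scene',[0,0,0]),px('side',[0,0,0]))
E
```

```text
[246.55448758 111.35342562] [ 94.85442183 255.76283002]
```

View pics/c.png

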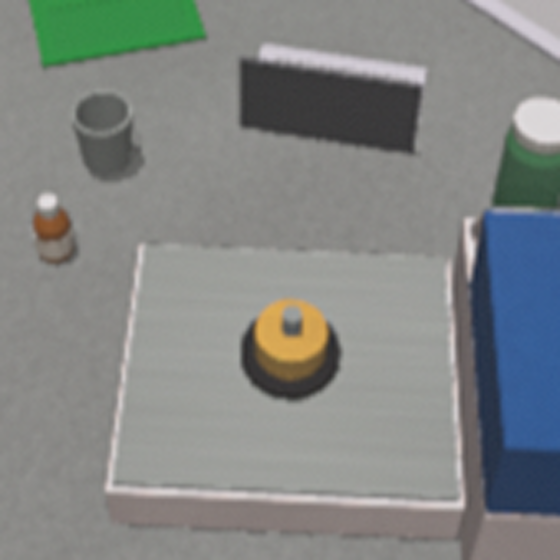

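View pics/d.png

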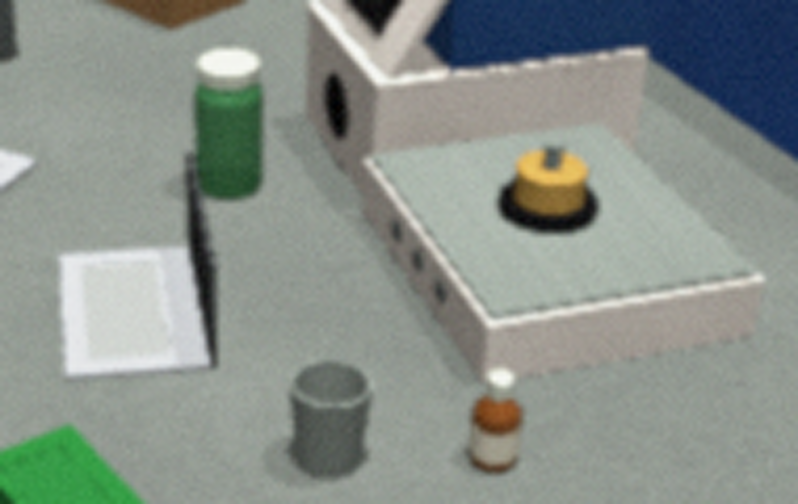

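```bash
python3 - <<'E'
from h import *
np.set_printoptions(precision=1,suppress=True)
C=lambda u,v:(170+u/3.294,160+v/3.294); D=lambda u,v:(200+u/4.2,140+v/4.2)
for l,u,v,z in [('bend-y',240,127,0),('bend+y',415,151,0),('top-y',241,58,100),('top+y',421,82,100),('platF-y',140,245,63),('platF+y',452,258,63),('platback-y',110,490,63),('platback+y',460,500,63),('beaker rim',105,107,70),('beaker base',108,165,0),('vial base',57,255,0),('bottlecap',542,118,130)]:
    print('scene',l,onz('scene',*C(u,v),z))
for l,u,v,z in [('bend-y',213,367,0),('top-y',215,367,0),('foottop+y',190,155,100),('plat-y',490,322,63),('plat+y',368,160,63),('platbot-y',485,378,0),('beaker base',330,452,0),('beakrim',331,385,70),('vial base',495,460,0),('bottle cap',229,62,130),('bottle base',230,180,0),('panel far -y',66,374,0),('panel far +y',60,255,0)]:
    print('side',l,onz('side',*D(u,v),z))
E
```

```text
scene bend-y [492.4 -27.5   0. ]
scene bend+y [529.6 149.6   0. ]
scene top-y [490.9 -26.4 100. ]
scene top+y [527.6 146.1 100. ]
scene platF-y [ 686.5 -121.5   63. ]
scene platF+y [708.7 156.1  63. ]
scene platback-y [ 919.9 -138.2   63. ]
scene platback+y [936.8 131.7  63. ]
scene beaker rim [ 525.  -159.4   70. ]
scene beaker base [ 539.8 -161.     0. ]
scene vial base [ 649.2 -204.2    0. ]
scene bottlecap [603.7 245.  130. ]
side bend-y [490.1 -28.8   0. ]
side top-y [491.6 -29.4   0. ]
side foottop+y [530.4 137.7 100. ]
side plat-y [ 677.6 -130.4   63. ]
side plat+y [699.2 137.3  63. ]
side platbot-y [ 685.6 -118.1    0. ]
side beaker base [ 534.6 -159.5    0. ]
side beakrim [ 528.5 -169.9   70. ]
side vial base [ 644.1 -210.5    0. ]
side bottle cap [604.7 241.3 130. ]
side bottle base [609.5 252.2   0. ]
side panel far -y [378.    3.3   0. ]
side panel far +y [420.6 177.7   0. ]
```

The crops confirm the choice: a clear panel lying toward the robot and a dark sole facing the tester, bend roughly (491,-28)–(529,148), yaw about -0.21. The tester front's middle is near (693,10), yaw about -0.08. I'll move above the inside of the L, staying high.

```bash
python3 -m creep '0.024 -0.0315 0 0 0 0 100;0.024 -0.0315 0 0 0 0 100;0.024 -0.0315 0 0 0 0 100;0.024 -0.0315 0 0 0 0 100;0.024 -0.0315 0 0 0 0 100;0.024 -0.0315 0 0 0 0 100;0.024 -0.0315 0 0 0 0 100'
python3 -m creep '0.024 -0.0315 0 0 0 0 100;0.024 -0.0315 0 0 0 0 100;0.024 -0.0315 0 0 0 0 100;0.024 -0.0315 0 0 0 0 100;0.024 -0.0315 0 0 0 0 100;0.024 -0.0315 0 0 0 0 100;0.024 -0.0315 0 0 0 0.04 100;0 0 0 0 0 0 100'
python3 - <<'E'
from h import *
o=readout.get_obs(); print(o['tool_pos'],o['tcp_rot'],o['contact_force'],o['joint_positions'])
im=viewer.capture('wrist'); cv2.imwrite('pics/w1.png',im[:,:,::-1]); print(viewer.camera_info('wrist'))
E
```

```text
time: 0.68
tool_pos: [296.8, 286.9, 292.1]
tcp_rot: [-3.141, -0.0, 2.895]
contact_force: [1.2, -0.3, 0.9]
grip_width: 91.6
finger_force: 0.0
time: 1.35
tool_pos: [467.6, 63.2, 291.8]
tcp_rot: [-3.14, 0.002, 2.932]
contact_force: [-1.0, -0.6, -0.4]
grip_width: 91.5
finger_force: 0.0
[467.63565423  63.17212686 291.78479762] [-3.13998039e+00  2.08624794e-03  2.93151776e+00] [-0.97008867 -0.56517012 -0.36585017] [-0.0272792   0.24454207  1.66405013 -0.00208361  1.23124272 -1.3873067 ]
{'fx': 307.54568893856094, 'fy': 307.54568893856094, 'cx': 255.34374229119902, 'cy': 193.625825751583, 'origin': array([387.33426751,  80.72317804, 383.95029257]), 'rotation': array([-2.94232509e-01,  8.45205845e-04,  1.35981348e+00])}
```

View pics/w1.png

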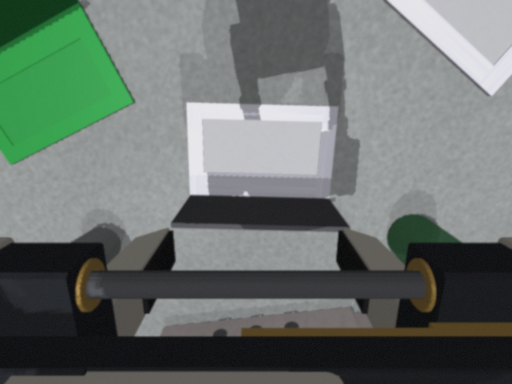

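```bash
python3 - <<'E'
from h import *
np.set_printoptions(precision=1,suppress=True)
for l,u,v,z in [('top A',173,228,100),('top B',349,228,100),('bend in A',190,196,5),('bend in B',332,196,5),('panel farA',187,103,0),('panel far B',338,106,0)]:
    print(l,onz('wrist',u,v,z))
for p in [(480,0,226),(467,63,226),(690,0,63)]: print(px('wrist',p))
E
```

```text
top A [489.3 -25.5 100. ]
top B [526.  146.4 100. ]
bend in A [485.  -26.8   5. ]
bend in B [523.4 152.4   5. ]
panel farA [373.   -0.3   0. ]
panel far B [414.3 176.1   0. ]
[155.2 289.9]
[254.4 250.4]
[243.5 353.1]
```

```bash
python3 -m creep '0.001 0.006 -0.035 0 0 0 100;0 0 -0.035 0 0 0 100;0 0 -0.035 0 0 0 100;0 0 -0.033 0 0 0 100;0.010 -0.002 0 0 0 0 100;0.005 -0.001 0 0 0 0 100;0 0 0 0 0 0 100'
python3 -m creep '0.004 -0.001 0 0 0 0 100;0.004 -0.001 0 0 0 0 100;0.004 -0.001 0 0 0 0 100;0.002 0 0 0 0 0 100;0 0 0 0 0 0 100'
```

```text
time: 1.98
tool_pos: [481.0, 71.8, 154.5]
tcp_rot: [3.141, 0.001, 2.935]
contact_force: [-0.3, -0.2, 1.2]
grip_width: 91.9
finger_force: 0.0
time: 2.4
tool_pos: [494.9, 68.0, 154.7]
tcp_rot: [3.141, 0.001, 2.935]
contact_force: [0.7, -0.2, -0.0]
grip_width: 91.9
finger_force: 0.0
```

```bash
python3 -m creep '0.004 -0.0008 0 0 0 0 100;0.004 -0.0008 0 0 0 0 100;0.004 -0.0008 0 0 0 0 100;0.004 -0.0008 -0.0005 0 0 0 100;0.004 -0.0008 -0.001 0 0 0 100;0.004 -0.0008 -0.0015 0 0 0 100;0 0 0 0 0 0 100'
python3 - <<'E'
from h import *
for n in ('side','wrist'):
    im=viewer.capture(n)[:,:,::-1]; cv2.imwrite(f'pics/{n}2.png',im)
a=cv2.imread('pics/side2.png')[110:280,150:390]; b=cv2.imread('pics/wrist2.png')[80:330,100:420]
a=cv2.resize(a,(400,283),interpolation=cv2.INTER_CUBIC);b=cv2.resize(b,(362,283))
cv2.imwrite('pics/m2.png',np.hstack([a,b]))
E
```

```text
time: 2.98
tool_pos: [519.1, 63.1, 150.9]
tcp_rot: [3.141, 0.001, 2.935]
contact_force: [-0.9, 0.6, 1.6]
grip_width: 92.1
finger_force: 0.5
```

View pics/m2.png

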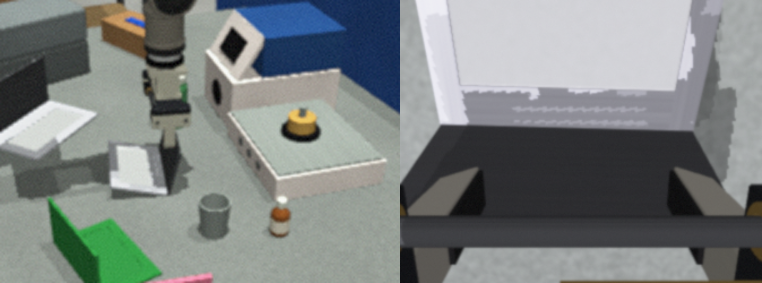

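The side view (left half, guard at about (140,165)) shows the panel rising behind the bend. In the wrist view both fingers bear on the foot, so it is tipping rather than sliding. I'll continue along the arc.

```bash
python3 -m creep '0.004 -0.0008 -0.0015 0 0 0 100;0.004 -0.0008 -0.0015 0 0 0 100;0.004 -0.0008 -0.0018 0 0 0 100;0.004 -0.0008 -0.002 0 0 0 100;0.004 -0.0008 -0.0025 0 0 0 100;0.004 -0.0008 -0.0025 0 0 0 100;0 0 0 0 0 0 100'
python3 -m creep '0.004 -0.0008 -0.003 0 0 0 100;0.004 -0.0008 -0.003 0 0 0 100;0.004 -0.0008 -0.003 0 0 0 100;0 0 0 0 0 0 100'
python3 - <<'E'
from h import *
for n in ('side','wrist'):
    im=viewer.capture(n)[:,:,::-1]; cv2.imwrite(f'pics/{n}3.png',im)
a=cv2.imread('pics/side3.png')[110:280,150:390]; b=cv2.imread('pics/wrist3.png')[80:330,100:420]
a=cv2.resize(a,(400,283),interpolation=cv2.INTER_CUBIC);b=cv2.resize(b,(362,283))
cv2.imwrite('pics/m3.png',np.hstack([a,b]))
E
```

```text
time: 3.67
tool_pos: [542.9, 58.3, 138.8]
tcp_rot: [3.141, -0.0, 2.935]
contact_force: [0.5, 0.2, -1.0]
grip_width: 91.7
finger_force: 0.0
time: 4.0
tool_pos: [554.8, 55.9, 129.8]
tcp_rot: [3.142, -0.0, 2.935]
contact_force: [-0.3, -0.3, -0.8]
grip_width: 91.8
finger_force: 0.0
```

View pics/m3.png

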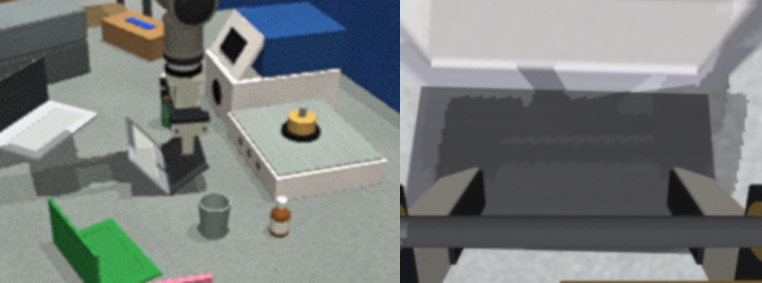

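The guard is well past the balance point, with the panel steep and the foot leaning forward. I'll let it settle with still rows.

```bash
python3 -m creep '0 0 0 0 0 0 100;0 0 0 0 0 0 100;0 0 0 0 0 0 100;0 0 0 0 0 0 100;0 0 0 0 0 0 100'
python3 - <<'E'
from h import *
for n in ('side','wrist'):
    im=viewer.capture(n)[:,:,::-1]; cv2.imwrite(f'pics/{n}4.png',im)
a=cv2.imread('pics/side4.png')[110:280,150:390]; b=cv2.imread('pics/wrist4.png')[80:330,100:420]
a=cv2.resize(a,(400,283),interpolation=cv2.INTER_CUBIC);b=cv2.resize(b,(362,283))
cv2.imwrite('pics/m4.png',np.hstack([a,b]))
E
```

```text
time: 4.52
tool_pos: [554.2, 56.1, 130.6]
tcp_rot: [3.141, 0.0, 2.935]
contact_force: [0.7, -0.6, -0.8]
grip_width: 91.9
finger_force: 0.0
```

View pics/m4.png

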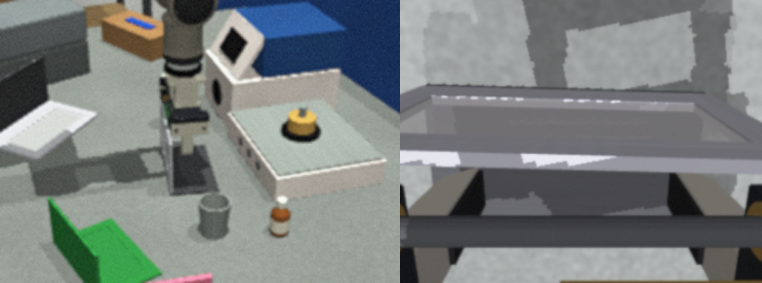

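The guard now stands on its foot (side crop at (190,170)), with the panel upright behind the fingers. I'll raise, go back over the panel, and tilt the fingers about 41° forward, so that the tips and not the gripper body will meet the panel low down.

```bash
python3 -m creep '0 0 0.037 0 0 0 100;0 0 0.037 0 0 0 100;0 0 0.037 0 0 0 100;-0.01 0.002 0.01 0 0 0 100;-0.031 0.0065 0 0 0 0 100;-0.031 0.0065 0 0 0 0 100;-0.031 0.0065 0 0 0 0 100;-0.031 0.0065 0 0 0 0 100'
python3 -m creep '0 0 0 -0.0245 -0.117 0 100;0 0 0 -0.0245 -0.117 0 100;0 0 0 -0.0245 -0.117 0 100;0 0 0 -0.0245 -0.117 0 100;0 0 0 -0.0245 -0.117 0 100;0 0 0 -0.0245 -0.117 0 100;0 0 0 0 0 0 100'
python3 - <<'E'
from h import *
np.set_printoptions(precision=3,suppress=True)
o=readout.get_obs(); print(o['tool_pos'],o['joint_positions'])
Rm=R.from_euler('xyz',o['tcp_rot']).as_matrix(); print(Rm, o['tool_pos']+66*Rm[:,2])
for n in ('scene','wrist'): cv2.imwrite(f'pics/{n}5.png',viewer.capture(n)[:,:,::-1])
print(onz('wrist',256,192,0))
a=cv2.imread('pics/scene5.png')[130:270,170:370]; a=cv2.resize(a,(800,560),interpolation=cv2.INTER_CUBIC); cv2.imwrite('pics/c5.png',a)
# green lookalike nearest corner from first wrist-era scene
print(onz('scene',231,172,0),onz('scene',226,133,60))
E
```

```text
time: 5.28
tool_pos: [418.7, 84.3, 251.4]
tcp_rot: [3.141, 0.0, 2.935]
contact_force: [0.9, 0.8, 0.5]
grip_width: 91.8
finger_force: 0.0
time: 5.87
tool_pos: [419.4, 79.3, 250.8]
tcp_rot: [-3.123, 0.629, 2.933]
contact_force: [-0.6, -0.5, -0.3]
grip_width: 92.1
finger_force: 0.0
[419.408  79.341 250.812] [ 0.136  0.041  2.205 -0.642  0.369 -0.678]
[[-0.791  0.218  0.572]
 [ 0.168  0.976 -0.14 ]
 [-0.588 -0.015 -0.809]] [457.134  70.11  197.45 ]
[660.275  22.127   0.   ]
[363.295 -67.222   0.   ] [215.537 -84.047  60.   ]
```

View pics/c5.png

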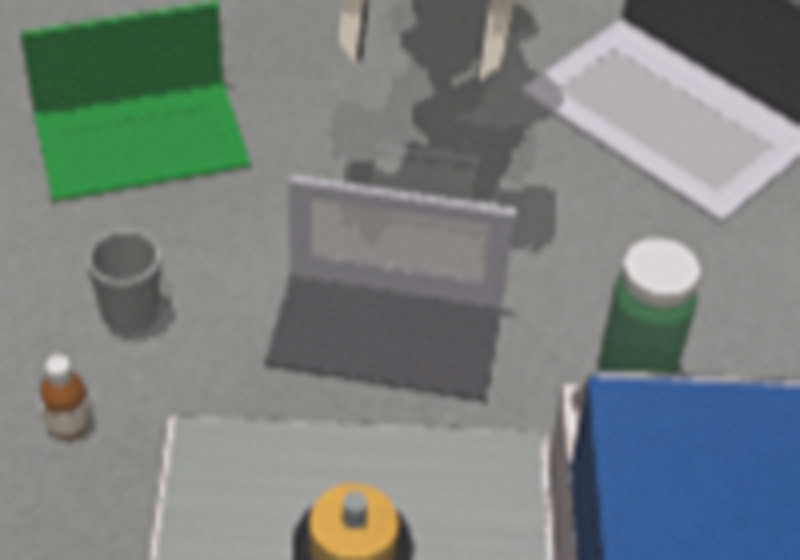

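```bash
python3 - <<'E'
from h import *
np.set_printoptions(precision=1,suppress=True)
C=lambda u,v:(170+u/4,130+v/4)
P={}
for l,u,v,z in [('foot-y',266,366,3),('foot+y',487,402,3),('ptop-y',290,177,120),('ptop+y',516,211,120),('platF-y',172,415,63),('platF+y',548,431,63)]:
    P[l]=onz('scene',*C(u,v),z); print(l,P[l])
for l,u,v,z in [('platF-y',490,322,63),('plat+y',368,160,63)]: print(onz('side',200+u/4.2,140+v/4.2,z))
# wrist: platform-front lettering/edge: find white front band by column
w=cv2.imread('pics/wrist5.png'); g=cv2.cvtColor(w,cv2.COLOR_BGR2HSV)
for c in (60,100,140,370,410,450): print(c,[tuple(int(t) for t in w[r,c]) for r in range(120,330,15)])
E
```

```text
foot-y [593.  -50.4   3. ]
foot+y [634.  123.8   3. ]
ptop-y [495.6 -28.6 120. ]
ptop+y [537.3 146.8 120. ]
platF-y [ 684.3 -120.1   63. ]
platF+y [706.6 155.8  63. ]
[ 677.6 -130.4   63. ]
[699.2 137.3  63. ]
60 [(156, 157, 152), (151, 151, 148), (152, 151, 148), (97, 98, 93), (79, 79, 76), (89, 90, 86), (157, 157, 153), (157, 158, 155), (154, 154, 150), (22, 20, 21), (23, 21, 20), (35, 31, 30), (34, 32, 31), (35, 33, 31)]
100 [(161, 162, 158), (109, 110, 107), (81, 82, 79), (75, 75, 73), (66, 65, 64), (118, 119, 116), (135, 143, 149), (39, 86, 140), (129, 134, 133), (21, 19, 16), (36, 50, 58), (67, 63, 63), (30, 48, 58), (23, 22, 21)]
140 [(164, 165, 161), (162, 161, 158), (160, 161, 158), (161, 162, 157), (162, 162, 158), (161, 160, 157), (155, 155, 152), (157, 156, 153), (97, 103, 105), (97, 102, 106), (64, 67, 67), (67, 63, 63), (81, 86, 89), (84, 89, 92)]
370 [(160, 161, 157), (159, 158, 155), (157, 157, 154), (158, 157, 154), (160, 160, 157), (140, 140, 137), (143, 144, 152), (143, 144, 153), (94, 101, 104), (95, 101, 103), (65, 68, 69), (65, 61, 60), (79, 83, 86), (83, 88, 90)]
410 [(154, 155, 151), (48, 73, 40), (47, 72, 38), (57, 80, 49), (55, 77, 48), (141, 142, 138), (141, 142, 150), (20, 20, 19), (21, 21, 21), (19, 16, 16), (34, 47, 55), (66, 63, 62), (32, 47, 56), (21, 20, 18)]
450 [(136, 137, 133), (55, 83, 45), (58, 86, 48), (68, 96, 58), (65, 94, 54), (71, 104, 60), (71, 104, 62), (125, 130, 129), (241, 241, 241), (22, 17, 19), (25, 23, 23), (33, 31, 29), (34, 31, 29), (35, 33, 30)]
```

```bash
python3 - <<'E'
from h import *
for u,v in [(528,88),(722,217),(620,22)]: print(onz('scene',170+u/4,130+v/4,0))
E
python3 -m creep '0 0 0 0 0 0.07 100;0 0 0 0 0 0.07 100;0.01 -0.014 -0.02 0 0 0 100;0 0 -0.03 0 0 0 100;0 0 -0.03 0 0 0 100;0 0 0 0 0 0 100'
python3 -c "
from h import *
o=readout.get_obs();print(o['joint_positions'].round(3))"
```

```text
[261.5265555  203.42352557   0.        ]
[434.88405978 353.95457986   0.        ]
[165.73267875 307.5801779    0.        ]
time: 6.47
tool_pos: [436.6, 83.3, 212.1]
tcp_rot: [-3.093, 0.573, 3.044]
contact_force: [-0.4, -0.2, -0.4]
grip_width: 92.0
finger_force: 0.0
[ 0.106  0.146  2.203 -0.593  0.285 -0.824]
```

A low, strongly tilted push is blocked: joint 5 is already at its limit. Instead I'll push with nearly vertical fingers at about 60 mm height, with the body above the 120 mm panel. The long foot keeps that stable.

```bash
python3 -m creep '0.003 -0.005 0 0.0106 0.1175 0 100;0.003 -0.005 0 0.0106 0.1175 0 100;0.003 -0.005 0 0.0106 0.1175 0 100;0.003 -0.005 0 0.0106 0.1175 0 100;0 0 0 0 0 0 100'
python3 -c "
from h import *
o=readout.get_obs();print(o['joint_positions'].round(3));print(R.from_euler('xyz',o['tcp_rot']).as_matrix().round(3))"
```

```text
time: 6.88
tool_pos: [450.3, 62.6, 215.2]
tcp_rot: [-3.082, 0.17, 3.045]
contact_force: [0.6, -0.3, 0.2]
grip_width: 91.7
finger_force: 0.0
[ 0.013  0.242  1.921 -0.106  0.819 -1.39 ]
[[-0.981  0.106  0.162]
 [ 0.095  0.993 -0.075]
 [-0.169 -0.058 -0.984]]
```

```bash
cat >> h.py <<'E'
def corr(yaw,tilt):
    o=readout.get_obs(); Rm=R.from_euler('xyz',o['tcp_rot'])
    y=np.array([-np.sin(yaw),np.cos(yaw),0]); f=np.array([np.cos(yaw),np.sin(yaw),0])
    z=np.sin(tilt)*f-np.cos(tilt)*np.array([0,0,1]); x=np.cross(y,z)
    return (R.from_matrix(np.c_[x,y,z])*Rm.inv()).as_rotvec()
E
python3 -c "
from h import *
print(corr(-.08,.1).round(3))"
```

```text
[0.065 0.064 0.025]
```

```bash
python3 -m creep '0.002 0.001 0 0.065 0.064 0.025 100;0.002 0.001 -0.03 0 0 0 100;0 0 -0.03 0 0 0 100;0 0 -0.029 0 0 0 100;0 0 0 0 0 0 100'
python3 -c "
from h import *
print(corr(-.08,.1).round(3))"
```

```text
time: 7.3
tool_pos: [448.1, 65.0, 120.6]
tcp_rot: [-3.138, 0.095, 3.061]
contact_force: [-1.5, 0.0, 0.3]
grip_width: 91.6
finger_force: 0.0
[ 0.003 -0.005  0.   ]
```

```bash
python3 -m creep '0.005 0 0.006 0 0 0 100;0.005 -0.0004 0 0 0 0 100;0.005 -0.0004 0 0 0 0 100;0.005 -0.0004 0 0 0 0 100;0.005 -0.0004 0 0 0 0 100;0.005 -0.0004 0 0 0 0 100;0.004 -0.0003 0 0 0 0 100;0.004 -0.0003 0 0 0 0 100'
python3 -m creep '0.004 -0.0003 0 0 0 0 100;0.004 -0.0003 0 0 0 0 100;0.004 -0.0003 0 0 0 0 100;0.004 -0.0003 0 0 0 0 100;0.004 -0.0003 0 0 0 0 100;0.004 -0.0003 0 0 0 0 100;0.004 -0.0003 0 0 0 0 100;0 0 0 0 0 0 100'
python3 -c "
from h import *
cv2.imwrite('pics/scene6.png',viewer.capture('scene')[:,:,::-1])
print(corr(-.08,.1).round(3))"
```

```text
time: 7.97
tool_pos: [489.4, 61.9, 130.5]
tcp_rot: [-3.136, 0.102, 3.061]
contact_force: [-0.5, 0.2, -0.6]
grip_width: 91.9
finger_force: 0.0
time: 8.63
tool_pos: [517.9, 59.8, 130.4]
tcp_rot: [-3.136, 0.102, 3.061]
contact_force: [-0.5, 0.1, 0.2]
grip_width: 92.2
finger_force: 0.1
[0.005 0.002 0.001]
```

```bash
cat >> h.py <<'E'
def front(im,u0=238,u1=292,v0=200,v1=236):
    # front edge of the dark foot (dark -> bright going down) per column, line fit, onto z=3
    g=cv2.GaussianBlur(cv2.cvtColor(im,cv2.COLOR_BGR2GRAY),(3,3),0).astype(float)
    pts=[]
    for u in range(u0,u1,2):
        d=g[v0+2:v1,u]-g[v0:v1-2,u]; k=int(np.argmax(d))
        if d[k]>15: pts.append((u,v0+k+1))
    pts=np.array(pts,float); p=np.polyfit(*pts.T,1)
    for _ in range(3):
        r=abs(np.polyval(p,pts[:,0])-pts[:,1]); pts=pts[r<max(1.5,np.median(r)*2)]; p=np.polyfit(*pts.T,1)
    a,b=[onz('scene',u,np.polyval(p,u),3) for u in (u0,u1)]
    d=b-a; return len(pts),a.round(1),b.round(1),round(-np.arctan2(d[0],d[1]),3)
E
python3 -c "
from h import *
print(front(cv2.imread('pics/scene5.png')));print(front(cv2.imread('pics/scene6.png')))"
```

```text
(27, array([594. , -45.6,   3. ]), array([634.4, 124.6,   3. ]), np.float64(-0.233))
(26, array([628. , -46.1,   3. ]), array([642.3, 123.7,   3. ]), np.float64(-0.084))
```

It works: the foot's front edge is now parallel to the platform (yaw -0.084), with a gap of about 60 mm. I'll push on.

```bash
python3 -m creep '0.004 -0.0003 0 0 0 0 100;0.004 -0.0003 0 0 0 0 100;0.004 -0.0003 0 0 0 0 100;0.004 -0.0003 0 0 0 0 100;0.004 -0.0003 0 0 0 0 100;0.004 -0.0003 0 0 0 0 100;0.004 -0.0003 0 0 0 0 100;0.003 -0.0003 0 0 0 0 100'
python3 -m creep '0.003 -0.0003 0 0 0 0 100;0.003 -0.0003 0 0 0 0 100;0.003 -0.0003 0 0 0 0 100;0.003 -0.0003 0 0 0 0 100;0.002 0 0 0 0 0 100;0 0 0 0 0 0 100'
python3 -c "
from h import *
cv2.imwrite('pics/scene7.png',viewer.capture('scene')[:,:,::-1]);cv2.imwrite('pics/side7.png',viewer.capture('side')[:,:,::-1])
print(front(cv2.imread('pics/scene7.png'),v0=205,v1=236))
print(corr(-.08,.1).round(3),readout.get_obs()['contact_force'])"
```

```text
time: 9.35
tool_pos: [548.4, 57.4, 130.4]
tcp_rot: [-3.136, 0.102, 3.061]
contact_force: [-3.7, 0.3, 1.5]
grip_width: 91.9
finger_force: 2.1
time: 9.85
tool_pos: [562.6, 56.1, 130.4]
tcp_rot: [-3.136, 0.102, 3.061]
contact_force: [-2.0, -0.0, -0.1]
grip_width: 91.8
finger_force: 0.9
(16, array([642.8, -46.3,   3. ]), array([647.6, 123.1,   3. ]), np.float64(-0.028))
[0.006 0.002 0.002] [-0.74032243  0.23564047  0.62777606]
```

```bash
python3 -m creep '0.002 -0.0002 0 0 0 0 100;0.002 -0.0002 0 0 0 0 100;0.002 -0.0002 0 0 0 0 100;0 0 0 0 0 0 100'
for i in 1; do python3 -m creep '0.001 -0.0001 0 0 0 0 100;0.001 -0.0001 0 0 0 0 100;0 0 0 0 0 0 100'; done
python3 -m creep '0.001 -0.0001 0 0 0 0 100;0.001 -0.0001 0 0 0 0 100;0 0 0 0 0 0 100'
python3 - <<'E'
from h import *
im=viewer.capture('side')[:,:,::-1]; cv2.imwrite('pics/side8.png',im)
print(readout.get_obs()['tool_pos'])
cv2.imwrite('pics/s8.png',cv2.resize(im[150:250,240:350],(792,594)[:2] and (660,600),interpolation=cv2.INTER_CUBIC))
E
```

```text
time: 10.28
tool_pos: [568.3, 55.6, 130.4]
tcp_rot: [-3.136, 0.102, 3.061]
contact_force: [-2.3, 0.1, 1.2]
grip_width: 91.5
finger_force: 1.3
time: 10.53
tool_pos: [570.0, 55.4, 130.4]
tcp_rot: [-3.136, 0.102, 3.061]
contact_force: [-4.2, 1.2, 1.8]
grip_width: 91.5
finger_force: 1.9
time: 10.78
tool_pos: [572.1, 55.2, 130.4]
tcp_rot: [-3.136, 0.102, 3.061]
contact_force: [-3.2, 0.1, 1.2]
grip_width: 92.1
finger_force: 1.7
[572.15632515  55.16290808 130.37730186]
```

View pics/s8.png

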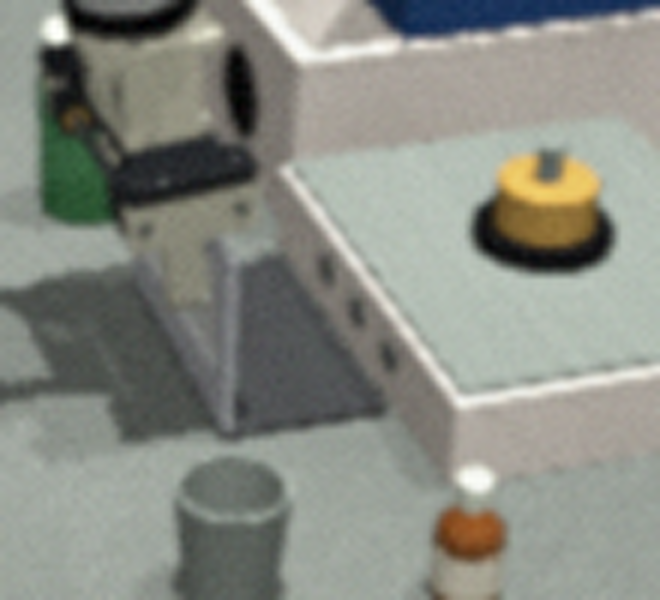

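The view shows the guard upright with the foot's near front corner at crop (383,408), almost touching the platform's bottom edge. I'll work out the gap.

```bash
python3 - <<'E'
from h import *
S=lambda u,v:(240+u/6,150+v/6)
print(onz('side',*S(384,410),3),onz('side',*S(449,470),0),onz('side',*S(236,434),0))
im=cv2.imread('pics/side8.png')
for v in (202,206,210,214,216): print(v,[(int(x)) for x in im[v,285:315].mean(1)])
E
```

```text
[678.76053997 -47.59786983   3.        ] [ 688.03882473 -109.03033111    0.        ] [591.37621727 -35.69335666   0.        ]
202 [84, 81, 84, 84, 85, 82, 77, 72, 78, 94, 109, 115, 111, 80, 65, 91, 113, 115, 128, 171, 212, 196, 164, 168, 181, 182, 180, 182, 180, 183]
206 [87, 84, 85, 87, 86, 88, 85, 84, 80, 75, 80, 91, 99, 114, 112, 118, 120, 115, 105, 104, 112, 128, 175, 211, 196, 161, 175, 179, 181, 180]
210 [79, 81, 84, 83, 83, 83, 86, 85, 87, 83, 83, 81, 78, 81, 92, 110, 115, 111, 100, 69, 67, 98, 111, 116, 130, 174, 214, 199, 165, 167]
214 [82, 84, 85, 84, 81, 83, 84, 83, 84, 84, 80, 87, 86, 77, 80, 77, 79, 92, 96, 112, 111, 116, 114, 120, 117, 116, 116, 133, 180, 216]
216 [81, 85, 79, 82, 80, 84, 82, 81, 82, 83, 84, 82, 85, 86, 85, 78, 72, 77, 86, 101, 109, 112, 112, 113, 113, 116, 118, 118, 124, 156]
```

```bash
python3 -m creep '0.001 -0.0001 0 0 0 0 100;0.001 -0.0001 0 0 0 0 100;0.001 -0.0001 0 0 0 0 100;0.001 -0.0001 0 0 0 0 100;0 0 0 0 0 0 100'
python3 -m creep '0.001 -0.0001 0 0 0 0 100;0.001 -0.0001 0 0 0 0 100;0 0 0 0 0 0 100'
```

```text
time: 11.25
tool_pos: [576.2, 54.7, 130.4]
tcp_rot: [-3.136, 0.102, 3.061]
contact_force: [-3.8, -0.3, 2.0]
grip_width: 92.2
finger_force: 1.7
time: 11.5
tool_pos: [576.9, 54.8, 130.3]
tcp_rot: [-3.136, 0.099, 3.061]
contact_force: [-8.7, 0.3, 5.1]
grip_width: 91.8
finger_force: 4.3
```

```bash
python3 -m creep '0.001 -0.0001 0 0 0 0 100;0.001 -0.0001 0 0 0 0 100;0 0 0 0 0 0 100'
```

```text
time: 11.75
tool_pos: [577.3, 54.8, 130.1]
tcp_rot: [-3.136, 0.095, 3.06]
contact_force: [-14.3, 1.5, 10.7]
grip_width: 91.9
finger_force: 7.4
```

Contact is clear: the force went from 3.8 to 14 N while the tool stopped advancing. I'll back off and check both ends.

```bash
python3 -c "
from h import *
print(readout.get_obs()['moment'])"
python3 -m creep '-0.002 0.0002 0 0 0 0 100;-0.002 0.0002 0 0 0 0 100;-0.004 0.0003 0 0 0 0 100;-0.01 0.0008 0 0 0 0 100;-0.02 0.0016 0 0 0 0 100;-0.02 0.0016 0 0 0 0 100;-0.03 0.0024 0.02 0 0 0 100;0 0 0 0 0 0 100'
python3 - <<'E'
from h import *
im=viewer.capture('side')[:,:,::-1]; cv2.imwrite('pics/side9.png',im)
g=cv2.cvtColor(im,cv2.COLOR_BGR2GRAY)
for v in range(196,222,2): print(v,*g[v,282:318])
w=viewer.capture('wrist')[:,:,::-1]; cv2.imwrite('pics/wrist9.png',w)
cv2.imwrite('pics/scene9.png',viewer.capture('scene')[:,:,::-1])
s=cv2.cvtColor(cv2.imread('pics/scene9.png'),cv2.COLOR_BGR2GRAY)
for u in range(236,300,6): print(u,*s[205:250:2,u])
E
```

```text
[ 0.17306671  2.36218691 -0.25534069]
time: 12.42
tool_pos: [488.7, 61.9, 151.9]
tcp_rot: [-3.136, 0.101, 3.061]
contact_force: [0.7, 0.4, 0.2]
grip_width: 91.6
finger_force: 0.0
196 80 83 85 82 80 80 73 73 86 100 104 91 74 91 120 119 118 147 194 208 181 171 185 186 185 184 187 182 190 185 191 186 185 183 184 188
198 83 80 82 86 86 81 79 75 75 82 98 109 110 118 124 123 113 116 125 173 205 199 168 176 186 183 184 181 189 185 187 194 186 183 182 188
200 82 81 83 84 84 80 82 76 73 75 67 81 105 120 119 108 87 78 98 119 145 195 211 188 168 180 187 185 183 185 186 183 187 186 188 185
202 83 81 84 81 86 87 84 87 86 78 76 70 80 98 114 114 79 62 90 115 119 132 174 212 199 165 167 184 186 181 189 183 186 186 184 183
204 79 80 85 84 82 84 80 80 81 84 81 73 72 80 95 109 104 95 97 112 123 117 122 146 192 213 186 167 180 182 183 184 184 184 183 185
206 81 86 77 81 84 84 84 85 86 82 83 82 74 74 71 81 95 113 114 120 117 107 103 115 131 173 210 197 164 170 185 183 184 182 186 182
208 80 80 80 83 82 81 83 88 86 82 79 83 86 78 74 73 74 92 109 119 111 89 70 88 112 122 147 198 223 195 166 182 186 183 182
[... 1056 characters left out ...]
35 138 124 113 113 98 90 89 92 89 91 87 115 161 160 160 159 163 160 161
260 127 137 136 136 137 124 114 117 92 89 89 91 90 88 88 98 162 159 159 161 164 159 160
266 132 137 135 136 134 130 114 116 96 88 91 89 89 90 88 105 168 159 161 157 163 159 160
272 127 137 135 137 137 136 115 117 101 88 88 88 89 89 88 98 156 161 160 159 163 161 160
278 131 135 137 136 136 136 115 116 105 89 87 88 89 89 89 90 145 161 161 160 162 161 159
284 125 135 137 137 138 137 115 115 112 83 88 88 88 89 90 84 138 161 161 159 160 162 160
290 123 133 138 138 137 135 120 115 113 86 89 88 89 89 88 86 149 160 162 158 159 162 159
296 114 115 115 113 113 113 113 117 121 101 103 101 114 109 104 103 132 159 160 159 160 160 161
```

```bash
python3 - <<'E'
from h import *
g=cv2.cvtColor(cv2.imread('pics/scene9.png'),cv2.COLOR_BGR2GRAY).astype(float)
def line(v0,v1,lvl,sgn,z,us):
    P=[]
    for u in us:
        c=sgn*(g[v0:v1,u]-lvl); k=np.where((c[:-1]<0)&(c[1:]>=0))[0]
        if len(k): k=k[0]; P.append((u,v0+k-c[k]/(c[k+1]-c[k])))
    P=np.array(P); p=np.polyfit(*P.T,1); r=P[:,1]-np.polyval(p,P[:,0]); P=P[abs(r)<1]; p=np.polyfit(*P.T,1)
    a,b=[onz('scene',u,np.polyval(p,u),z) for u in (us[0],us[-1])]; d=b-a
    print(len(P),a.round(1),b.round(1),round(-np.arctan2(d[0],d[1]),4))
us=range(243,292,2)
line(214,228,102,-1,6,us)   # panel/foot inner line
line(228,242,125,1,63,us)   # platform top front edge over the foot
line(200,210,120,1,120,us)
E
```

```text
25 [588.7 -29.4   6. ] [601.  124.7   6. ] -0.0801
25 [689.7 -31.8  63. ] [701.7 109.1  63. ] -0.0845
23 [606.1 -29.7 120. ] [618.2 113.1 120. ] -0.0843
```

```bash
python3 - <<'E'
from h import *
g=cv2.cvtColor(cv2.imread('pics/side9.png'),cv2.COLOR_BGR2GRAY).astype(float)
g=cv2.GaussianBlur(g,(3,3),0)
f=np.array([np.cos(-.082),np.sin(-.082)])
for v in range(196,217,2):
    r=g[v]; k=280+np.where((r[280:315]<92)&(r[281:316]>=92))[0][0]; ue=k+(92-r[k])/(r[k+1]-r[k])
    k=295+np.where((r[295:320]<150)&(r[296:321]>=150))[0][0]; ur=k+(150-r[k])/(r[k+1]-r[k])
    a=onz('side',ue,v,6); b=onz('side',ur,v,63); a0=onz('side',ue,v,0)
    print(v,round(ue,1),round(ur,1),a[:2].round(0),b[:2].round(0),'foot(z6) %.1f foot(z0) %.1f plat %.1f'%(a[:2]@f,a0[:2]@f,b[:2]@f))
# bottom corner of platform
for v in (222,224,226): print(v,*g[v,296:322].astype(int))
E
```

```text
196 290.4 298.9 [696. 100.] [681.   5.] foot(z6) 685.3 foot(z0) 689.0 plat 678.3
198 291.8 300.4 [695.  85.] [680.  -9.] foot(z6) 685.3 foot(z0) 689.0 plat 678.5
200 293.4 301.9 [694.  70.] [679. -23.] foot(z6) 686.2 foot(z0) 689.9 plat 678.7
202 294.6 303.3 [692.  56.] [678. -36.] foot(z6) 685.3 foot(z0) 689.0 plat 678.3
204 295.8 304.9 [690.  42.] [677. -49.] foot(z6) 684.5 foot(z0) 688.2 plat 678.8
206 297.6 306.3 [691.  27.] [676. -62.] foot(z6) 686.0 foot(z0) 689.7 plat 678.5
208 299.1 307.8 [690.  13.] [675. -75.] foot(z6) 686.2 foot(z0) 690.0 plat 678.6
210 300.2 309.2 [688.   0.] [673. -87.] foot(z6) 685.4 foot(z0) 689.1 plat 678.3
212 301.5 310.8 [686. -13.] [ 673. -100.] foot(z6) 685.1 foot(z0) 688.8 plat 678.5
214 303.1 312.2 [686. -26.] [ 671. -112.] foot(z6) 685.8 foot(z0) 689.5 plat 678.2
216 304.6 313.6 [685. -39.] [ 670. -124.] foot(z6) 686.0 foot(z0) 689.7 plat 678.2
222 151 152 152 154 156 154 151 146 141 138 136 130 124 119 116 116 117 120 126 142 160 168 169 168 166 166
224 153 154 154 153 152 152 152 151 147 141 138 135 132 126 120 117 117 120 127 143 159 166 167 166 166 166
226 156 157 157 156 154 154 156 157 156 149 141 136 135 134 130 123 117 119 130 147 163 171 173 174 173 168
```

```bash
python3 -c "
from plant import order
print(order.close_job())"
```

```text
the job is handed in; nothing more can be done
None
```

I tipped the guard back onto its foot, pushed it against the platform front and handed the job in at about 12.6 s. The push met firm contact and the edges are parallel within about 0.004 rad. The two cameras disagree by several mm on the gap (about 0 when averaged), so flushness rests mainly on the contact, and no verdict was returned.

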